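# Stack the two tiers of a pulse-amplifier cell on its tie rods

## Robot

A 6-joint arm with a two-finger parallel gripper is mounted at the origin on the work surface. World frame = base frame: x ahead of the robot, y to its left, z up, the work surface at z = 0. Lengths are in mm, angles in rad, forces in N, time in s.
With the tool pointing down it reaches from about 250 to 850 mm from the base axis. Payload 12.5 kg.
Tool frame: the origin (TCP) lies between the finger pads; the fingertips stand 14 mm ahead of it and the grasp point (between the pads) lies 5 mm behind it; z points along the fingers, y is the line along which they close (so a half turn about z gives the same grasp; the last joint's range is limited). The gripper opens to 93 mm and grips with 3 to 60 N. Pads are 15 mm wide; open, the fingers measure 128 mm over their backs; the gripper's body (75 mm by 188 mm) begins 65 mm behind the grasp point.
Start: joints at [1.054, 0.351, 1.652, -0, 1.139, -0.085], TCP at [230.146, 499.517, 232.633] pointing down, gripper open.
Joint ranges: [-2.75, 2.75], [-0.79, 2.1], [0.01, 2.65], [-1.57, 4.71], [0.07, 3.14], [-2.87, 2.87]. Speed limits (rad/s): [2.22, 2.22, 2.79, 3.14, 3.14, 3.14].

## Interface

Orientations are given as a unit quaternion [w, x, y, z].
In Python, from cell import bot gives the robot as it stands.
- The arm moves only by the shell command python3 -m creep 'ROWS' [OPENING] [FORCE]. ROWS is JSON, a list of rows, each a list of 4 numbers: the shift along the tool's x, y, z in m, then the turn about the tool's z in degrees. A call has 1 to 8 rows; each row shifts and turns the commanded pose from where the row before left it, along the tool's axes as they then stand; what a row does not reach is not made up. A row lasts 1/10 s, in which the tool goes at most 50 mm and 8.59 degrees, less where a joint would pass 70% of its speed; a pose out of reach is approached as far as the arm can. A call with a gripper value outside its range is refused whole. OPENING is the closure in counts, from 0 (fully open) to 255 (shut), set as the call begins (- or left out, the last holds). The fingers move at their own pace and stop on an object; FORCE is the grip in N (left out, the last holds). Time passes only in rows, so rows that do not move let the fingers close. It gives the time, the measured TCP pose, the force, the opening and the grip force at its end, in the units of the state.
- bot.sense(): the state, without advancing time (a new reading comes with each control period).
- bot.camera(name): name is "scene" or "side" or "wrist"; returns the picture (384x512x3 uint8, red, green, blue); there is no depth.
- bot.camera_info(name): a dict with "intrinsics" (3x3 intrinsics, pixels), "dist_coeffs" ([k1, k2, p1, p2, k3] as OpenCV has them; the pictures are not rectified), "world_to_cam" (4x4, takes a point from world to camera coordinates). Camera axes: x right, y down, z forward; pixel columns grow to the right and rows downward; lengths in mm; the calibration is good to about 2 mm. A picture is of the moment at which its call begins: read the wrist's pose just before it. camera_info takes no time and is no camera call; for the wrist camera it gives the pose at the moment of the call.
- bot.job_done(): hands the job in; it is judged then, once.
The state is a dict: "clock": time; "q": joint angles; "joint_vel": joint speeds; "tau": joint torques, N m; "position": TCP position; "orientation": TCP orientation; "wrist_force": force on the tool from outside, world axes, zero at the start; "wrist_torque": the same for the moment, N m; "finger_gap": finger opening in mm; "gripper_force": force on a finger pad.
Only numpy, scipy, OpenCV 4.12 (cv2) and the standard library are available. Lean on these libraries where they do the work, as an engineer would, in place of code of your own. Each camera call takes 0.05 s, during which the arm holds its last target. There are 200 camera calls.

## Task

Build the two-tier stack: seat the open capacitor tray on the base with each corner hole over its own rod, pack the low capacitor block into the tray's empty bay so that nothing stands above the rim, and then seat the driver tray on top of it over the same four rods. Each tray must lie flat and fully down; carry the trays level, lower the trays and the block into place rather than letting them drop, and leave everything else on the bench where it lies.

Things in the scene. Friction and masses are not known exactly. Their poses are not given: they have to be found in the camera images.
- stack_base: Fixed grey steel base plate, 216 x 150 x 12 mm. Origin: centre of its underside; z up. Four steel rods, 8 mm thick, stand at (x, y) = (86, 50), (86, -50), (-86, 34), (-86, -34) mm: wide pair at +x, narrow pair at -x. Collars round them, tops 20 mm above the origin, carry the lower tray. The rods taper over their last 10 mm to tips 3 mm wide, 100 mm above the origin.
- cap_tray: Lower tier: open aluminium tray, 0.55 kg. Origin: centre of its underside; z up. Plate 200 (x) x 136 (y) x 5 mm, with 12 mm holes at (x, y) = (86, 50), (86, -50), (-86, 34), (-86, -34) mm, to match the rods. On it a box 148 (x) x 136 (y) mm, walls 3 mm, rim at z = 57 mm. Bays at both ends, -x one packed, +x one empty; well between. Fits one way round; seated: axes as the base's, origin 20 mm above the base's.
- cap_bar (a point): Middle of the top of the lower tray's carry bar, 54 mm straight above the tray's origin; axes as the tray's. The bar is 46 mm long in x, 10 mm thick in y, 14 mm deep, on two legs, in the middle of the well: pinch it across y from above. The well is 48 mm long in x, 130 mm wide in y, its floor at z = 5 mm. The tray about balances here.
- bay (a point): Centre of the floor of the lower tray's empty bay, 49 mm in +x and 5 mm in z from the tray's origin; axes as the tray's. The bay is 44 mm (x) x 130 mm (y), its floor 52 mm below the rim; the wall towards the well is only 15 mm high. The low block belongs here, origin at this point, long side along y, either way round.
- cap_block: The low capacitor block, white plastic, 38 mm (x) x 120 mm (y), body 28 mm high, 0.2 kg, lying on its flat underside. Origin: centre of its underside; z up. Across the middle of its top stands an aluminium terminal bridge, 32 mm long in x, 10 mm thick in y, its top 50 mm above the origin: pinch it across y from above.
- tall_block: The tall capacitor block: same make and outline as the low one, but its body is 52 mm and its bridge top 74 mm high, so that it would stand above the tray's rim. A bystander: leave it alone. Origin: centre of its underside.
- driver_tray: Upper tier: aluminium driver tray, 0.5 kg, with two heat sinks up to z = 31 mm at its x ends. Origin: centre of its flat underside; z up. Plate 200 (x) x 136 (y) x 5 mm, with 12 mm holes at (x, y) = (86, 50), (86, -50), (-86, 34), (-86, -34) mm, to match the rods. Fits one way round. Seated on the lower tray's rim: axes as the base's, origin 77 mm above the base's.
- driver_bar (a point): Middle of the top of the driver tray's carry bar, 50 mm straight above the tray's origin; axes as the tray's. The bar is 46 mm long in x, 10 mm thick in y, 14 mm deep, on two legs: pinch it across y from above. Heat sinks begin 30 mm either side in x. The tray balances here.
- spray_can: Bystander: upright spray can, 52 mm across, 170 mm high, the tallest loose thing. Origin: centre of its underside.
- screw_jar: Bystander: jar of screws, 68 mm across, 85 mm high. Origin: centre of its underside.
- spanner: Bystander: steel spanner lying flat, 190 mm long in x. Origin: its middle.
- screwdriver: Bystander: screwdriver lying flat, 190 mm long in x, handle 26 mm thick. Origin: its middle.
- pliers: Bystander: yellow-handled long-nose pliers lying flat, 155 mm long in x, 55 mm wide, 12 mm high. Origin: near its middle.
Things that resemble listed ones, but are neither listed nor needed, are in the scene too. Leave any orange look-alike of the cap_block alone.

How it is judged:
By the outcome, as a careful person would: the job done as asked, in the order asked, and still so for the second after the job is handed in, with the robot touching nothing.
It also fails if it takes over 72 s, if anything falls off the work surface, if the arm or the gripper's body presses on something with over 40 N, if the wrist force passes 120 N, or if a joint passes its speed limit or range.

## Working session

There is one attempt and no reset: what is moved stays moved. The work goes in short steps, Python scripts to look and compute and a shell command to move; the robot and the scene stay as the last step left them, time stands still between calls to the robot, and variables do not carry over. Pictures are saved under pics/ and viewed, at most 10 in all, crops included, and the job is handed in when it is done.

```bash
ls; mkdir -p pics; python3 - <<'E'
from cell import bot
import cv2,numpy as np
s=bot.sense();print(s['clock'],s['position'],s['orientation'],s['finger_gap'])
for n in ('scene','side','wrist'):
    im=bot.camera(n);cv2.imwrite(f'pics/{n}0.png',im[:,:,::-1]);i=bot.camera_info(n);np.set_printoptions(precision=3,suppress=True)
    print(n,np.array(i['intrinsics']).tolist(),i['dist_coeffs'],np.array(i['world_to_cam']))
E
```

```text
pics
0.0 [230.00318971 499.23800689 232.09479613] [-1.70485210e-04  2.14255391e-01  9.76777500e-01 -5.60643777e-04] 93.37145797766823
scene [[499.3016591951887, 0.0, 252.85789868720966], [0.0, 499.3016591951887, 195.11008847277472], [0.0, 0.0, 1.0]] [-0.173  0.     0.     0.     0.   ] [[   0.254    0.967    0.016 -109.981]
 [   0.775   -0.194   -0.602 -356.782]
 [  -0.579    0.165   -0.798 1763.101]
 [   0.       0.       0.       1.   ]]
side [[359.20447638079287, 0.0, 251.3961130861409], [0.0, 359.20447638079287, 190.66634958499438], [0.0, 0.0, 1.0]] [-0.053  0.     0.     0.     0.   ] [[   0.936   -0.351   -0.001 -464.23 ]
 [  -0.181   -0.48    -0.858  125.191]
 [   0.301    0.804   -0.513 1027.672]
 [   0.       0.       0.       1.   ]]
wrist [[302.51611070969767, 0.0, 255.52775872654544], [0.0, 302.51611070969767, 189.55408239474409], [0.0, 0.0, 1.0]] [0.009 0.    0.    0.    0.   ] [[   0.418    0.908   -0.001 -549.086]
 [   0.872   -0.401    0.28   -33.396]
 [   0.254   -0.118   -0.96   391.07 ]
 [   0.       0.       0.       1.   ]]
```

View pics/scene0.png

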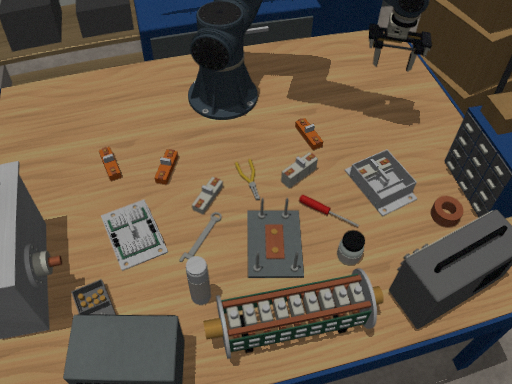

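View pics/side0.png

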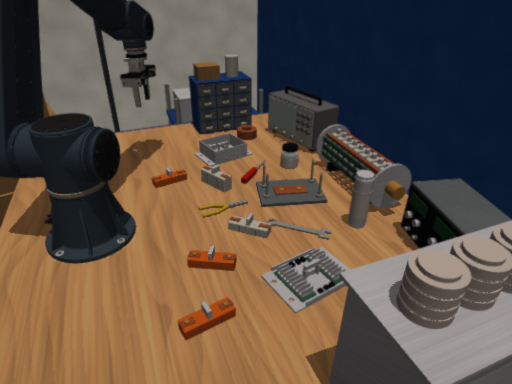

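The scene picture shows cap_tray at about (382,182), base (274,243), driver tray (134,234), low block probably (208,194), and tall block (300,168). I'll zoom in to get pixel positions.

```bash
cat > h.py <<'E'
import cv2,numpy as np
from cell import bot
np.set_printoptions(precision=2,suppress=True)
def ray(n,px,inf=None):
    i=inf or bot.camera_info(n);K=np.array(i['intrinsics']);d=np.array(i['dist_coeffs']);T=np.array(i['world_to_cam'])
    u=cv2.undistortPoints(np.array(px,float).reshape(-1,1,2),K,d).reshape(-1,2)
    R=T[:3,:3];c=-R.T@T[:3,3];D=np.c_[u,np.ones(len(u))]@R
    return c,D
def onz(n,px,z,inf=None):
    c,D=ray(n,px,inf);z=np.broadcast_to(z,len(D));return c+D*((z-c[2])/D[:,2])[:,None]
def proj(n,P,inf=None):
    i=inf or bot.camera_info(n);T=np.array(i['world_to_cam'])
    return cv2.projectPoints(np.array(P,float).reshape(-1,1,3),cv2.Rodrigues(T[:3,:3])[0],T[:3,3],np.array(i['intrinsics']),np.array(i['dist_coeffs']))[0].reshape(-1,2)
E
python3 - <<'E'
from h import *
im=cv2.imread('pics/scene0.png')
A=cv2.resize(im[145:215,340:420],None,fx=5,fy=5,interpolation=2)   # cap tray 400x350
B=cv2.resize(im[200:283,240:312],None,fx=5,fy=5,interpolation=2)
C=cv2.resize(im[195:270,95:170],None,fx=5,fy=5,interpolation=2)
D=cv2.resize(im[170:215,188:228],None,fx=5,fy=5,interpolation=2)
def pad(x):return x[:300] 
o=np.zeros((600,800,3),np.uint8)
A=cv2.resize(im[145:215,340:420],(400,350),interpolation=2)
o=np.zeros((600,800,3),np.uint8)
for (x0,y0,w,h),(ox,oy) in zip([(340,145,80,60+15-0),(240,200,72,75),(95,198,80,75),(185,172,80,75)],[(0,0),(400,0),(0,300),(400,300)]):
    p=cv2.resize(im[y0:y0+75,x0:x0+w],(w*4,300),interpolation=2);o[oy:oy+300,ox:ox+w*4]=p
cv2.imwrite('pics/z1.png',o)
for n,p in dict(cap=(382,182),base=(274,243),drv=(134,234),low=(208,194),tall=(300,168)).items(): print(n,onz('scene',[p],20)[0])
E
```

```text
cap [520.7  385.09  20.  ]
base [647.25   3.5   20.  ]
drv [ 524.37 -368.62   20.  ]
low [ 437.2  -138.39   20.  ]
tall [407.35 156.72  20.  ]
```

View pics/z1.png

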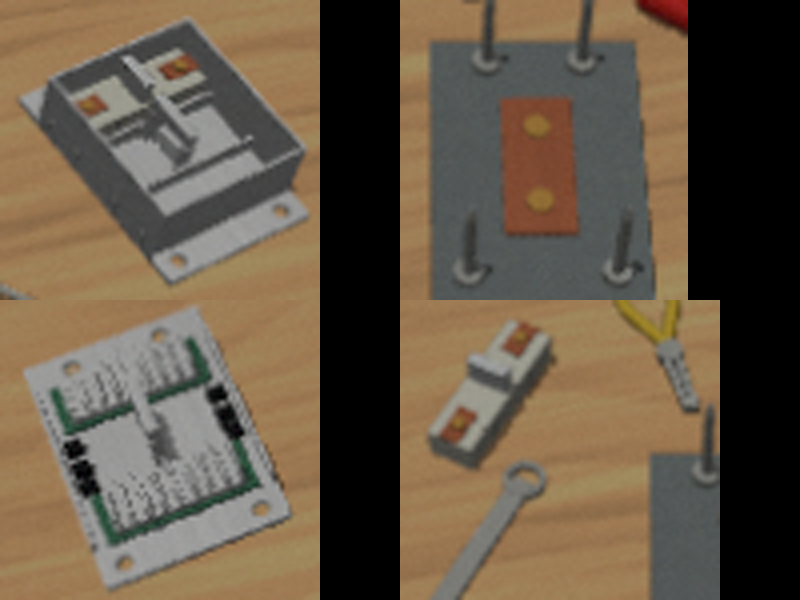

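```bash
python3 - <<'E'
from h import *
f=lambda x0,y0,ox,oy,pts:[((x-ox+.5)/4-.5+x0,(y-oy+.5)/4-.5+y0) for x,y in pts]
def fit(P,Q): # Q local -> P world
    P=P[:,:2];Q=np.array(Q,float);p=P-P.mean(0);q=Q-Q.mean(0)
    a=np.angle(np.sum((p[:,0]+1j*p[:,1])*(q[:,0]-1j*q[:,1])));R=np.array([[np.cos(a),-np.sin(a)],[np.sin(a),np.cos(a)]])
    t=P.mean(0)-R@Q.mean(0);return t,np.degrees(a),np.linalg.norm(Q@R.T+t-P,axis=1)
W=[(86,50),(86,-50),(-86,34),(-86,-34)]
print('cap',fit(onz('scene',f(340,145,0,0,[(281,211),(178,261)]),5),W[:2]))
print('base',fit(onz('scene',f(240,200,400,0,[(619,267),(469,270),(582,60),(487,60)]),20),W))
print('drv',fit(onz('scene',f(95,198,0,300,[(261,509),(124,563),(159,335),(72,367)]),5),W))
P=onz('scene',f(185,172,400,300,[(512,367),(471,355),(524,341),(459,424)]),[50,50,28,28]);print('low bridge ends/copper',P)
i=bot.camera_info('wrist');T=np.array(i['world_to_cam']);print('wcam',-T[:3,:3].T@T[:3,3])
print(proj('wrist',[(520,385,0),(437,-138,0),(430,345,0),(600,420,0)]))
E
```

```text
cap (array([514.96, 385.29]), np.float64(13.406292348885914), array([0.17, 0.17]))
base (array([637.57,   7.54]), np.float64(-13.810250642821416), array([1.84, 0.67, 1.42, 1.01]))
drv (array([ 509.04, -372.9 ]), np.float64(11.824658406665618), array([0.71, 0.33, 0.39, 0.77]))
low bridge ends/copper [[ 443.08 -124.19   50.  ]
 [ 424.98 -150.91   50.  ]
 [ 404.27 -107.93   28.  ]
 [ 467.86 -169.74   28.  ]]
wcam [159.44 531.62 384.07]
[[267.07 358.2 ]
 [-35.32 428.01]
 [218.71 323.52]
 [306.85 387.15]]
```

View pics/wrist0.png

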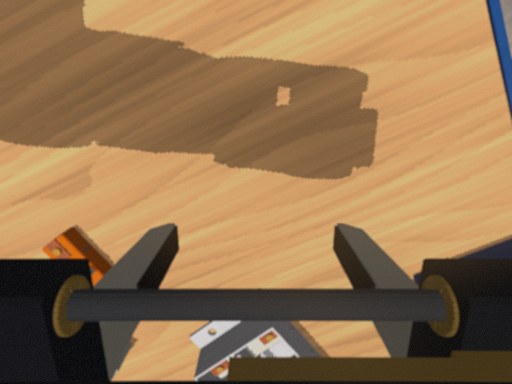

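The wrist picture shows the cap tray's edge at (200,345), with the fingers filling the lower half. The view directly below the camera falls about 78 mm along tool +x, so I'll take each look with the tool x along the tray x.

```bash
python3 -m creep '[[-0.041,-0.0054,-0.0113,0],[-0.041,-0.0054,-0.0113,0],[-0.041,-0.0054,-0.0113,0],[-0.041,-0.0054,-0.0113,0],[-0.041,-0.0054,-0.0113,0],[-0.041,-0.0054,-0.0113,0]]' 0 
python3 -m creep '[[0,0,0,8.4],[0,0,0,8.4],[0,0,0,8.4],[0,0,0,8.4],[0,0,0,8.4],[0,0,0,8.4],[0,0,0,8.4],[0,0,0,8.4]]'
python3 -m creep '[[0,0,0,8.4],[0,0,0,8.4],[0,0,0,8.4],[0,0,0,8.4],[0,0,0,8.4],[0,0,0,8.4],[0,0,0,8.4],[0,0,0,8.4]]'
python3 -m creep '[[0,0,0,7.4],[0,0,0,0],[0,0,0,0]]'
cat >> h.py <<'E'
import json
def snap(name,n='wrist'):
    i=bot.camera_info(n);s=bot.sense();im=bot.camera(n)[:,:,::-1].copy();cv2.imwrite(f'pics/{name}.png',im)
    json.dump({k:np.array(v).tolist() for k,v in i.items() if k in('intrinsics','dist_coeffs','world_to_cam')},open(f'pics/{name}.json','w'))
    return im,i
def load(name): return cv2.imread(f'pics/{name}.png'),json.load(open(f'pics/{name}.json'))
def pose():
    s=bot.sense();w,x,y,z=s['orientation'];tx=np.array([1-2*(y*y+z*z),2*(x*y+w*z)])
    return np.array(s['position']),np.degrees(np.arctan2(tx[1],tx[0])),s
def go(x,y,z=None,yaw=None):
    p,t,s=pose();d=np.array([x,y])-p[:2];a=np.radians(t);print('clock',s['clock'],'pos',p,'yaw',t)
    print('shift mm: x %.1f y %.1f z %.1f turn deg %.2f'%(d@[np.cos(a),np.sin(a)],d@[np.sin(a),-np.cos(a)],(p[2]-z) if z is not None else 0,((t-yaw+180)%360-180) if yaw is not None else 0))
E
python3 - <<'E'
from h import *
snap('cap1'); go(637.6-75.7,7.5+18.6,300,-13.8);print(bot.sense()['q'])
c=np.array(onz('scene',[(200,300)],0));print('can',c)
E
```

```text
clock: 0.75
position: [441.2, 365.9, 300.8]
orientation: [-0.0, 0.214, 0.977, -0.0]
wrist_force: [0.1, 0.3, 0.6]
finger_gap: 93.1
gripper_force: 0.0
clock: 1.55
position: [439.9, 367.1, 300.2]
orientation: [-0.0, 0.721, 0.693, -0.0]
wrist_force: [0.1, -0.1, -0.1]
finger_gap: 93.1
gripper_force: 0.0
clock: 2.35
position: [439.9, 367.1, 300.2]
orientation: [0.0, 0.984, 0.178, -0.0]
wrist_force: [-0.5, -0.5, -0.1]
finger_gap: 93.4
gripper_force: 0.0
clock: 2.65
position: [440.0, 367.1, 300.3]
orientation: [0.0, 0.993, 0.119, -0.0]
wrist_force: [-0.3, -0.6, -0.2]
finger_gap: 92.9
gripper_force: 0.0
clock 2.7 pos [439.98 367.11 300.3 ] yaw 13.66474123010083
shift mm: x 37.9 y 360.2 z 0.3 turn deg 27.46
[ 0.61  0.33  1.5  -0.    1.3   1.95]
can [[ 756.23 -227.42    0.  ]]
```

View pics/cap1.png

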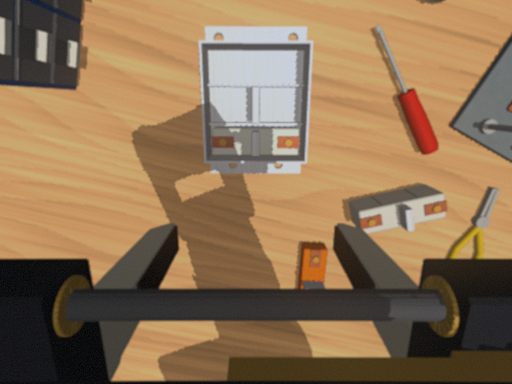

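The picture shows the tray from above. The wide holes are at (220,36) and (292,37), the narrow ones at (233,164) and (280,164), and the bar is at (254,105). The base is next.

```bash
python3 -m creep '[[0.0047,0.045,0,0],[0.0047,0.045,0,0],[0.0047,0.045,0,0],[0.0047,0.045,0,0],[0.0047,0.045,0,0],[0.0047,0.045,0,0],[0.0047,0.045,0,0],[0.0047,0.045,0,0]]' >/dev/null
python3 -m creep '[[0,0,0,7],[0,0,0,7],[0,0,0,7],[0,0,0,6.5],[0,0,0,0],[0,0,0,0]]'
python3 - <<'E'
from h import *
im,i=snap('base1')
a,_=load('cap1')
o=np.zeros((600,800,3),np.uint8)
o[:,:400]=cv2.resize(a[25:175,205-0:305],(400,600),interpolation=2)
p=cv2.resize(im[0:225,130:380],(400,360),interpolation=2);o[:360,400:]=p
cv2.imwrite('pics/z2.png',o)
E
```

```text
clock: 4.1
position: [560.4, 25.8, 300.4]
orientation: [-0.0, 0.993, -0.12, 0.0]
wrist_force: [0.3, -0.0, -1.1]
finger_gap: 92.8
gripper_force: 0.0
```

View pics/z2.png

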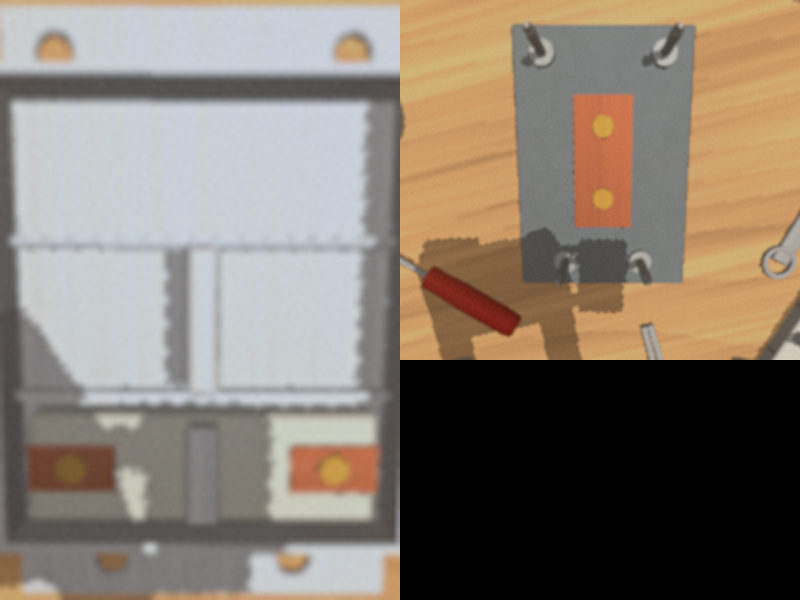

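The pictures show the tray's features clearly, along with the base corners, its collars and the rod tips. I'll fit both poses.

```bash
cat >> h.py <<'E'
def fit(P,Q):
    P=np.array(P)[:,:2];Q=np.array(Q,float);p=P-P.mean(0);q=Q-Q.mean(0)
    a=np.angle(np.sum((p[:,0]+1j*p[:,1])*(q[:,0]-1j*q[:,1])));R=np.array([[np.cos(a),-np.sin(a)],[np.sin(a),np.cos(a)]])
    t=P.mean(0)-R@Q.mean(0);return t,np.degrees(a),(P-Q@R.T-t)@R
def uz(pts,ox,oy,s,x0,y0): return [((x-ox+.5)/s-.5+x0,(y-oy+.5)/s-.5+y0) for x,y in pts]
W=[(86,50),(86,-50),(-86,34),(-86,-34)]
E
python3 - <<'E'
from h import *
_,c=load('cap1');_,b=load('base1')
# image up=+x, image left=+y
P=onz('wrist',uz([(55,50),(353,50),(203,246),(203,390)],0,0,4,205,25),[5,5,54,54],c)
print('cap',*fit(P,[(86,50),(86,-50),(23,0),(-23,0)]))
P=onz('wrist',uz([(203,246),(203,390)],0,0,4,205,25),54,c);print('bar',*fit(P,[(23,0),(-23,0)]))
P=onz('wrist',uz([(203,5),(203,597)],0,0,4,205,25),5,c);print('plate',*fit(P,[(100,0),(-100,0)]))
P=onz('wrist',uz([(55,50),(353,50)],0,0,4,205,25),5,c);print('holes',*fit(P,[(86,50),(86,-50)]))
P=onz('wrist',uz([(513,26),(695,26),(523,282),(684,282)],400,0,1.6,130,0),12,b)
print('base corners',*fit(P,[(108,75),(108,-75),(-108,75),(-108,-75)]))
P=onz('wrist',uz([(542,53),(665,53),(568,264),(640,264)],400,0,1.6,130,0),20,b)
print('collars',*fit(P,W))
P=onz('wrist',uz([(530,28),(680,28),(566,279),(646,279)],400,0,1.6,130,0),100,b)
print('tips',*fit(P,W))
E
```

```text
cap [511.83 384.05] 13.566652522982157 [[-0.13 -0.21]
 [ 0.08  0.06]
 [-1.08  0.11]
 [ 1.13  0.03]]
bar [511.84 384.13] 13.677779816747282 [[-1.1  0. ]
 [ 1.1  0. ]]
plate [510.62 383.85] 13.677776631262608 [[ 0.7  0. ]
 [-0.7 -0. ]]
holes [511.86 383.8 ] 13.685732316334214 [[-0.   -0.14]
 [-0.    0.14]]
base corners [634.53   4.72] -13.778522826703059 [[-1.53 -1.41]
 [-1.48  1.38]
 [ 1.49  0.32]
 [ 1.53 -0.29]]
collars [633.38   5.01] -13.57320849624816 [[ 0.67 -0.37]
 [ 0.35  0.5 ]
 [-0.4  -1.35]
 [-0.61  1.22]]
tips [635.27   3.73] -13.44648639416014 [[-2.25 -1.3 ]
 [-2.78  1.51]
 [ 2.68 -4.22]
 [ 2.35  4.  ]]
```

```bash
python3 -m creep '[[0,0,0,-7],[0,0,0,-7],[0,0,0,-7],[0,0,0,-6.4],[0,0,0,0]]' 140; python3 - <<'E'
from h import *
go(511.8,384.1,42,13.65)
E
```

```text
clock: 4.65
position: [560.4, 25.8, 300.4]
orientation: [0.0, 0.993, 0.118, 0.0]
wrist_force: [-0.5, -0.3, 0.4]
finger_gap: 57.6
gripper_force: 0.0
clock 4.65 pos [560.37  25.83 300.45] yaw 13.610119823701034
shift mm: x 37.1 y -359.6 z 258.4 turn deg -0.04
```

```bash
python3 -m creep '[[0.0047,-0.045,0,0],[0.0047,-0.045,0,0],[0.0047,-0.045,0,0],[0.0047,-0.045,0,0],[0.0047,-0.045,0,0],[0.0047,-0.045,0,0],[0.0047,-0.045,0,0],[0.004,-0.0447,0,0]]' > /dev/null; python3 -m creep '[[0,0,0.045,0],[0,0,0.045,0],[0,0,0.045,0],[0,0,0,0],[0,0,0,0]]'; python3 - <<'E'
from h import *
go(511.8,384.1,42,13.65);snap('cap2')
E
```

```text
clock: 5.95
position: [513.5, 384.5, 166.5]
orientation: [-0.0, 0.993, 0.116, 0.0]
wrist_force: [0.9, -0.4, 1.2]
finger_gap: 41.9
gripper_force: 0.0
clock 5.95 pos [513.5  384.46 166.47] yaw 13.308395734623986
shift mm: x -1.7 y -0.0 z 124.5 turn deg -0.34
```

View pics/cap2.png

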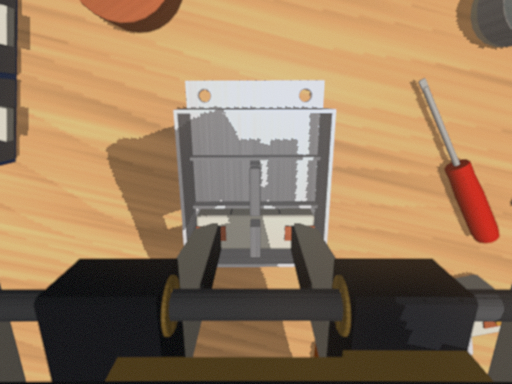

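The picture shows the fingers straddling the bar, centred, with the wide holes at (205,96) and (305,96). I'll descend and grip.

```bash
python3 -m creep '[[-0.0017,0,0.04,-0.3],[0,0,0.04,0],[0,0,0.03,0],[0,0,0.0145,0],[0,0,0,0],[0,0,0,0]]'; python3 -m creep '[[0,0,0,0],[0,0,0,0],[0,0,0,0],[0,0,0,0],[0,0,0,0],[0,0,0,0]]' 255 50;  python3 -m creep '[[0,0,-0.005,0],[0,0,-0.02,0],[0,0,-0.025,0],[0,0,0,0],[0,0,0,0]]'; python3 - <<'E'
from h import *
snap('cap3');go(634.2,4.7,300,-13.7)
E
```

```text
clock: 6.6
position: [512.8, 384.7, 43.3]
orientation: [-0.001, 0.993, 0.119, 0.001]
wrist_force: [0.6, 0.4, 1.0]
finger_gap: 41.8
gripper_force: 0.0
clock: 7.2
position: [511.6, 384.0, 41.2]
orientation: [-0.0, 0.993, 0.119, 0.0]
wrist_force: [-1.7, 0.6, 4.3]
finger_gap: 9.7
gripper_force: 50.0
clock: 7.7
position: [511.2, 383.6, 90.3]
orientation: [0.0, 0.993, 0.119, -0.0]
wrist_force: [0.1, 0.2, -5.8]
finger_gap: 9.7
gripper_force: 50.0
clock 7.75 pos [510.83 383.44  89.6 ] yaw 13.661837351359079
shift mm: x 30.4 y 397.2 z -210.4 turn deg 27.36
```

View pics/cap3.png

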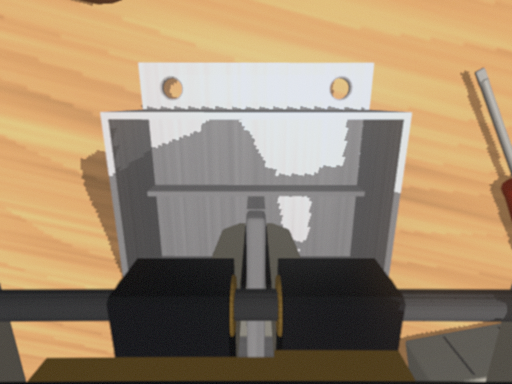

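The picture shows the tray gripped and level, with the wide holes at (172,88) and (341,88). I'll raise it, turn it and carry it.

```bash
python3 -m creep '[[0,0,-0.02,0],[0,0,-0.03,4],[0,0,-0.03,5],[0,0,-0.03,5],[0,0,-0.02,5],[0,0,-0.01,5],[0,0,0,3.3]]' >/dev/null; python3 - <<'E'
from h import *
im,i=load('cap3');P=onz('wrist',[(172.3,88),(340.8,88)],53.4,i);t,a,r=fit(P,[(86,50),(86,-50)]);print(t,a,r)
p0=np.array([510.83,383.44]);d=t-p0;b=np.radians(13.66);print('tray in tool-axes offset',d@[np.cos(b),np.sin(b)],d@[np.sin(b),-np.cos(b)],a-13.66)
go(634.2,4.7,230,-13.7)
E
```

```text
[511.21 382.34] 13.664325711603817 [[-0.   -0.23]
 [-0.    0.23]]
tray in tool-axes offset 0.10988434381688855 1.1573687486330528 0.004325711603817339
clock 8.45 pos [511.66 383.93 230.95] yaw -13.840203478041571
shift mm: x 209.7 y 338.9 z 0.9 turn deg -0.14
```

```bash
python3 -m creep '[[0.008,0.013,0,0],[0.0162,0.026,0,0],[0.0177,0.03,0,0],[0.0177,0.03,0,0],[0.0177,0.03,0,0],[0.0177,0.03,0,0],[0.0177,0.03,0,0],[0.0177,0.03,0,0]]' >/dev/null;python3 -m creep '[[0.0177,0.03,0,0],[0.0177,0.03,0,0],[0.0177,0.025,0,0],[0.0162,0.022,0,0],[0.0077,0.013,0,0],[0,0,0,0],[0,0,0,0]]'; python3 - <<'E'
from h import *
go(634.2,4.7,160,-13.7);snap('b2')
E
```

```text
clock: 9.95
position: [632.5, 5.8, 230.2]
orientation: [-0.0, 0.993, -0.119, -0.001]
wrist_force: [0.3, -0.1, -4.2]
finger_gap: 9.7
gripper_force: 50.0
clock 9.95 pos [632.53   5.8  230.17] yaw -13.627162151408568
shift mm: x 1.9 y 0.7 z 70.2 turn deg 0.07
```

View pics/b2.png

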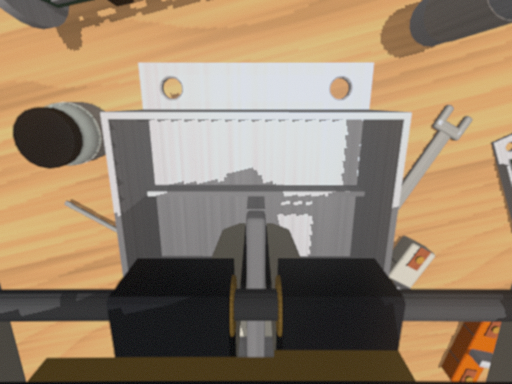

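The picture shows the held tray over the base, with the wide holes at (172,88) and (341,88) and a rod tip showing in the left one. I'll lower it until the underside is just above the tips and measure inside the holes numerically.

```bash
python3 -m creep '[[0.001,0.0005,0.02,0],[0.0009,0,0.03,0],[0,0,0.02,0],[0,0,0.006,0],[0,0,0,0],[0,0,0,0],[0,0,0,0]]'; python3 - <<'E'
from h import *
im,i=snap('b3');p,t,s=pose();print(p,t)
for x0 in (161,330):
    q=im[77:100,x0:x0+24].astype(int);print(x0);
    # code: W bright grey plate, o orange-ish wood, d dark/grey
    for r in q: print(''.join('o' if c[2]-c[0]>35 else ('#' if c.mean()<70 else ('+' if c.mean()<150 else ('.' if c.mean()<195 else ' '))) for c in r))
a=np.radians(t)
def w(l,z): return (p[0]+l[0]*np.cos(a)-l[1]*np.sin(a),p[1]+l[0]*np.sin(a)+l[1]*np.cos(a),z)
print('expected hole',proj('wrist',[w((86,50),p[2]-41.2+5),w((86,-50),p[2]-41.2+5)],i))
B=np.radians(-13.7);
def wb(l,z): return (634.2+l[0]*np.cos(B)-l[1]*np.sin(B),4.7+l[0]*np.sin(B)+l[1]*np.cos(B),z)
print('expected tip',proj('wrist',[wb((86,50),100),wb((86,-50),100)],i))
E
```

```text
clock: 10.7
position: [635.4, 4.8, 156.3]
orientation: [-0.0, 0.993, -0.119, 0.001]
wrist_force: [-0.5, 1.5, -5.8]
finger_gap: 9.2
gripper_force: 50.0
[635.34   4.69 156.16] -13.628514404349758
161
    ...+++......        
  ...+++ooooo++..       
  ..++oooooooo++..      
 ..++ooooooooo+++..     
..++oooooooooo++++..    
.+++oooooooooo++++..    
.++ooooooooooo+++++..   
.++ooooooooooo++++++.   
.+oooooooooooo+++++++.  
++oooooooooooo+++++++.  
.++ooooooooooo+++++++.  
.++ooooooooooo++..+++.  
.++ooooooooooo+....++.  
.++ooooooooooo+....++.  
.++ooooooooooo++...++.  
..++oooooooooo+++++++.  
 .++oooooooooo++++++.   
 ..++ooooooooo++++++.   
  ..++oooooooo+++++.    
   ..++ooooooo++++.     
    ..++oooooo+++..     
     ...+++oo++...      
       .........        
330
      ......+++..       
     ..ooooo+++++..     
    ..ooooooooo+++..    
   ..+oooooooooo+++.    
  ..+oooooooooooo++..   
 ..++ooooooooooooo++..  
 ..++ooooooooooooo++..  
..+++ooooooooooooo+++.  
.++++oooooooooooooo++.  
.++++oooooooooooooo++.  
.++++oooooooooooooo++.  
..+++oooooooooooooo++.  
...++oooooooooooooo++.  
....+oooooooooooooo+..  
...++ooooooooooooo++..  
...++ooooooooooooo++..  
..+++oooooooooooo++..   
 .+++oooooooooooo+..    
 ..++ooooooooooo+..     
  ..+oooooooooo+..      
   ..ooooooooo+..       
    ..oooooo....        
       .......          
expected hole [[170.14  88.19]
 [339.67  88.23]]
expected tip [[179.09  91.16]
 [331.94  91.39]]
```

```bash
python3 - <<'E'
from h import *
im,i=load('b3')
for x0 in (172,326):
    print(x0);print(im[84:96,x0:x0+12].mean(2).astype(int))
p=np.array([635.34,4.69,156.16]);t=-13.63
Wd=[(86,50),(86,-50)]
for z in (119.5,):
    h=fit(onz('wrist',[(171.4,88),(340.8,88)],z,i),Wd);print(h)
r=fit(onz('wrist',[(177.4,90),(331.4,90.2)],100,i),Wd);print(r)
d=r[0]-h[0];a=np.radians(t);print('shift',d@[np.cos(a),np.sin(a)],d@[np.sin(a),-np.cos(a)],'yaw',r[1]-h[1])
E
```

```text
172
[[181 170 145 127 127 132 126 126 137 166 198 219]
 [179 170 144 120 122 122 117 108 116 147 189 214]
 [169 157 136 113 113 116 110 102 107 137 175 211]
 [148 136 122 108 119 132 129 117 110 127 168 208]
 [129 122 119 119 144 163 163 147 125 130 169 204]
 [124 122 118 126 162 181 180 168 138 137 174 206]
 [123 123 120 131 161 182 181 168 140 137 176 208]
 [123 121 118 121 145 164 166 151 124 136 178 208]
 [122 122 113 108 115 126 130 117 109 142 183 213]
 [118 119 111 100  93  97  92  96 118 160 196 218]
 [117 119 113 102  90  90  91 111 146 181 209 219]
 [119 116 114 102  93  93 111 140 175 201 218 223]]
326
[[224 223 223 210 184 157 141 133 129 136 152 163]
 [224 222 221 200 167 143 135 134 129 137 153 161]
 [222 224 219 195 155 130 130 132 130 138 153 160]
 [224 223 217 193 156 128 126 131 129 138 153 159]
 [223 222 216 195 172 154 142 134 132 142 156 160]
 [223 223 215 199 188 182 169 147 138 150 158 161]
 [223 222 218 201 192 193 183 152 139 148 162 162]
 [223 223 218 204 193 188 175 148 139 151 164 164]
 [223 222 220 207 191 175 154 138 139 153 161 160]
 [222 223 221 212 188 158 131 127 134 152 159 160]
 [224 224 222 215 196 164 138 128 131 151 156 158]
 [223 223 225 221 211 187 164 140 134 148 156 158]]
(array([635.3 ,   3.95]), np.float64(-13.616822653640106), array([[ 0.  ,  0.07],
       [ 0.  , -0.07]]))
(array([635.07,   5.22]), np.float64(-13.685479719218154), array([[ 0.  ,  0.32],
       [ 0.  , -0.32]]))
shift -0.519139713584844 -1.1751897406632523 yaw -0.06865706557804785
```

```bash
python3 -m creep '[[0,-0.0012,0,0],[0,0,0.01,0],[0,0,0.01,0],[0,0,0.01,0],[0,0,0.01,0],[0,0,0,0]]';python3 -m creep '[[0,0,0.01,0],[0,0,0.01,0],[0,0,0.01,0],[0,0,0.01,0],[0,0,0.005,0],[0,0,0,0],[0,0,0,0]]'; python3 - <<'E'
from h import *
im,i=snap('b4');p,t,s=pose();print(p,t,s['wrist_force'],s['wrist_torque'])
E
```

```text
clock: 11.35
position: [634.1, 5.8, 112.8]
orientation: [0.0, 0.993, -0.119, -0.002]
wrist_force: [-0.7, -0.3, -4.1]
finger_gap: 9.7
gripper_force: 50.0
clock: 12.05
position: [635.3, 5.7, 70.1]
orientation: [-0.0, 0.993, -0.119, 0.0]
wrist_force: [0.2, -0.8, -4.7]
finger_gap: 9.6
gripper_force: 50.0
[635.42   5.74  70.34] -13.637641655313015 [-0.34  0.8  -3.44] [-0.02  0.18  0.04]
```

No contact yet, and about 9 mm to go.

```bash
python3 -m creep '[[0,0,0.003,0],[0,0,0.003,0],[0,0,0.0015,0],[0,0,0.001,0],[0,0,0,0],[0,0,0,0]]';python3 -m creep '[[0,0,0.0007,0],[0,0,0.0005,0],[0,0,0,0],[0,0,0,0]]'
```

```text
clock: 12.7
position: [635.2, 5.7, 61.5]
orientation: [0.0, 0.993, -0.119, 0.0]
wrist_force: [-0.4, -0.8, -3.8]
finger_gap: 9.7
gripper_force: 50.0
clock: 13.1
position: [635.2, 5.8, 61.2]
orientation: [0.0, 0.993, -0.119, 0.0]
wrist_force: [-4.9, 0.7, 5.3]
finger_gap: 9.7
gripper_force: 50.0
```

The tray is down: contact came at the expected height of 61.2. I'll release, rise, and go and look at the low block.

```bash
python3 -m creep '[[0,0,0,0],[0,0,0,0],[0,0,0,0],[0,0,0,0]]' 140 | tail -3; python3 -m creep '[[0,0,-0.01,0],[0,0,-0.03,0],[0,0,-0.045,0],[0,0,-0.045,0],[0,0,-0.045,0],[0,0,-0.005,0],[0,0,0,0]]'; python3 - <<'E'
from h import *
snap('t1');go(382,-195.5,240,48)
E
python3 -m creep '[[0,0,0,-8.5],[0,0,0,-8.5],[0,0,0,-8.5],[0,0,0,-8.5],[0,0,0,-8.5],[0,0,0,-8.5],[0,0,0,-8.5],[0,0,0,-2.1]]' >/dev/null; python3 - <<'E'
from h import *
go(382,-195.5,240,48)
E
```

```text
wrist_force: [-0.4, 0.5, -0.4]
finger_gap: 37.2
gripper_force: 0.0
clock: 14.2
position: [635.6, 5.7, 242.1]
orientation: [-0.0, 0.993, -0.119, 0.002]
wrist_force: [0.2, 0.9, -0.5]
finger_gap: 41.9
gripper_force: 0.0
clock 14.25 pos [634.89   5.79 240.23] yaw -13.638447644865774
shift mm: x -198.3 y 255.2 z 0.2 turn deg -61.64
clock 15.05 pos [634.36   5.8  238.12] yaw 48.270104800594716
shift mm: x -318.2 y -54.3 z -1.9 turn deg 0.27
```

```bash
python3 -m creep '[[-0.0398,-0.0068,0,0],[-0.0398,-0.0068,0,0],[-0.0398,-0.0068,0,0],[-0.0398,-0.0068,0,0],[-0.0398,-0.0068,0,0],[-0.0398,-0.0068,0,0],[-0.0398,-0.0068,0,0],[-0.0398,-0.0068,0,0]]' >/dev/null; python3 -m creep '[[0,0,0,0],[0,0,0,0]]'; python3 - <<'E'
from h import *
im,i=snap('k1');hsv=cv2.cvtColor(im,cv2.COLOR_BGR2HSV)
print(proj('wrist',[(434,-137.5,28)],i))
H,S,V=cv2.split(hsv)
cu=((H<16)&(S>110)).astype(np.uint8);wh=((S<55)&(V>120)).astype(np.uint8)
for n,m in (('cu',cu),('wh',wh)):
    m[225:]=0;m=cv2.morphologyEx(m,cv2.MORPH_OPEN,np.ones((3,3)))
    k,l,st,ce=cv2.connectedComponentsWithStats(m)
    for j in range(1,k):
        if st[j,4]>80: print(n,st[j],ce[j],cv2.minAreaRect(np.argwhere(l==j)[:,::-1].astype(np.float32)))
E
```

```text
clock: 16.05
position: [380.9, -194.3, 239.4]
orientation: [-0.001, 0.914, 0.406, -0.0]
wrist_force: [0.1, -1.5, -0.1]
finger_gap: 42.0
gripper_force: 0.0
[[256.48 100.99]]
cu [194   0  18  20 115] [203.14   8.23] ((204.14634704589844, 8.182923316955566), (25.45632553100586, 6.871645927429199), 51.34019470214844)
cu [243   0  49  69 628] [267.88  31.91] ((268.217529296875, 33.32101058959961), (82.76802062988281, 14.612048149108887), 60.851932525634766)
cu [293   0  42  45 802] [315.32  21.5 ] ((315.36981201171875, 20.617969512939453), (59.7537841796875, 18.740798950195312), 53.530765533447266)
cu [324   0  39  45 492] [343.94  23.37] ((341.89373779296875, 22.700626373291016), (57.5040168762207, 14.671690940856934), 57.65255355834961)
cu [477   0  35  50 505] [495.2   20.84] ((496.98577880859375, 22.559885025024414), (58.93141174316406, 13.593639373779297), 52.02839660644531)
cu [497   0  15  16 113] [505.33   6.38] ((505.50006103515625, 5.999998569488525), (20.50609588623047, 7.778173923492432), 45.0)
cu [460   2  52  71 447] [487.73  37.92] ((486.4533386230469, 36.316490173339844), 
[... 1614 characters left out ...]
 ] ((172.19505310058594, 8.64950180053711), (19.001251220703125, 31.505584716796875), 32.27564239501953)
wh [ 289   35  165   35 2713] [374.7   52.73] ((371.0, 52.0), (34.0, 164.0), 90.0)
wh [ 208   88  103   33 2577] [259.07 103.73] ((259.0, 104.0), (32.0, 102.0), 90.0)
wh [ 332  106  176  119 7044] [430.42 174.5 ] ((419.8895263671875, 196.0448760986328), (99.80044555664062, 156.76873779296875), 40.5558967590332)
wh [461 184  22  19  98] [471.93 193.64] ((472.2679443359375, 193.4727020263672), (5.2876296043396, 27.016489028930664), 51.709835052490234)
wh [364 205  19  20 107] [373.23 214.74] ((373.2762451171875, 214.7486572265625), (4.088118076324463, 26.16395378112793), 41.987213134765625)
```

```bash
python3 - <<'E'
from h import *
_,i=load('k1');P=onz('wrist',[(227.5,104.1),(290.7,103.9)],28,i)
c=P.mean(0);d=P[0]-P[1];print(c,np.linalg.norm(d),'yaw',np.degrees(np.arctan2(d[1],d[0]))-90)
go(c[0],c[1],50-7-5,np.degrees(np.arctan2(d[1],d[0]))-90)
E
```

```text
[ 434. -142.   28.] 72.94770772699867 yaw 48.03029010807697
clock 16.1 pos [ 381.49 -193.98  239.49] yaw 47.92719879181606
shift mm: x 73.8 y 4.1 z 201.5 turn deg -0.10
```

```bash
python3 -m creep '[[0.037,0.0041,0,0],[0.0368,0,0,0],[0,0,0.045,0],[0,0,0.045,0],[0,0,0.045,0],[0,0,0,0],[0,0,0,0]]' | head -3; python3 - <<'E'
from h import *
im,i=snap('k2');go(434,-142,44.5,48.03)
H,S,V=cv2.split(cv2.cvtColor(im,cv2.COLOR_BGR2HSV))
wh=((S<60)&(V>110)).astype(np.uint8);k,l,st,ce=cv2.connectedComponentsWithStats(wh)
for j in range(1,k):
    if st[j,4]>300: print(st[j],ce[j])
print(proj('wrist',[(434+16*np.cos(.838),-142+16*np.sin(.838),50),(434-16*np.cos(.838),-142-16*np.sin(.838),50)],i))
q=im[150:260:4,170:345:3];H=cv2.cvtColor(q,cv2.COLOR_BGR2HSV).astype(int)
for r in H: print(''.join('o' if c[1]>150 else ('-' if c[1]>80 else ' .:+*#'[5-min(5,c[2]//45)]) for c in r))
E
```

```text
clock: 16.8
position: [434.4, -141.6, 105.6]
orientation: [-0.001, 0.913, 0.407, -0.0]
clock 16.85 pos [ 435.07 -142.09  106.65] yaw 48.007721672041846
shift mm: x -0.6 y -0.9 z 62.1 turn deg -0.02
[229   0  65  30 988] [255.29   9.9 ]
[ 110   15   66   76 1632] [141.31  54.2 ]
[ 297  104  215   47 4864] [413.78 128.35]
[ 180  177  150   56 5093] [255.6  201.39]
[ 444  198   68   92 1874] [486.66 241.3 ]
[469 321  33  34 617] [483.06 332.42]
[[254.72 192.01]
 [254.74 233.08]]
-----------------------------------------------------------
-----------------------------------------------------------
-----------------------------------------------------------
-----------------------------------------------------------
-----------------------------------------------------------
-----------------------------------------------------------
-------+++++++++++++++++++++++++++++++*++++++++++++--------
-----+++++++++++++*++++++++++++++++++++*+++++++++++++------
----:::::::::::::::::::::::::::::::::::::...::::::::::-----
----:::::::::::::::::::::::++++::::::::::.   :::::::::-----
----:::::::::::::::
[... 360 characters left out ...]
::::::::::::::::::::::::::::::::::------
-----:::::::::::::::::::::+:::::::::::::.        . .:------
-----:::::::::::::::::::::::::: . ....:.. ..        .------
------------++++-----------::::-----------++++-------------
---------+++++++#----------::::-----------+++++++----------
--------+++++++*--------------------------*+++++++---------
-------++++++++----------------------------++++++++--------
------++++++++*----------------------------+++++++++-------
-----+++++++++**---------------------------*+++++++++------
----++++++++++------------------------------++++++++++-----
----+++++++++*------------------------------*++++++++++----
---++++++++++--------------------------------++++++++++----
```

Bridge and fingers are aligned. Descend and grip.

```bash
python3 -m creep '[[-0.0006,-0.0006,0.03,0],[0,0,0.025,0],[0,0,0.007,0],[0,0,0,0],[0,0,0,0]]' | sed -n 2,4p; python3 -m creep '[[0,0,0,0],[0,0,0,0],[0,0,0,0],[0,0,0,0],[0,0,0,0]]' 255 30;  python3 -m creep '[[0,0,-0.01,0],[0,0,-0.03,0],[0,0,-0.04,0],[0,0,-0.04,0],[0,0,-0.04,0],[0,0,-0.01,0],[0,0,0,0]]'; python3 - <<'E'
from h import *
go(682.8,-5.8,200,-13.63)
E
```

```text
position: [434.2, -142.6, 44.9]
orientation: [0.001, 0.914, 0.406, 0.001]
wrist_force: [0.1, -0.2, 1.1]
clock: 17.85
position: [433.2, -142.3, 43.4]
orientation: [0.0, 0.914, 0.406, 0.0]
wrist_force: [-0.0, -0.3, 3.0]
finger_gap: 9.9
gripper_force: 30.0
clock: 18.55
position: [433.4, -142.4, 214.3]
orientation: [0.001, 0.914, 0.406, 0.001]
wrist_force: [0.1, -0.2, -3.3]
finger_gap: 9.6
gripper_force: 30.0
clock 18.55 pos [ 433.4  -142.37  214.31] yaw 47.96288929444888
shift mm: x 268.4 y 93.8 z 14.3 turn deg 61.59
```

```bash
python3 -m creep '[[0,0,0,5],[0,0,0,8.3],[0,0,0,8.3],[0,0,0,8.3],[0,0,0,8.3],[0,0,0,8.3],[0,0,0,8.3],[0,0,0,6.8]]' | sed -n 2,3p; python3 - <<'E'
from h import *
go(682.2,-5.7,200,-13.63)
im,i=load('t1')
B=[(635.2+x*np.cos(-.238)-y*np.sin(-.238),5.75+x*np.sin(-.238)+y*np.cos(-.238),z) for x,y,z in [(86,50,25),(86,-50,25),(74,68,77),(74,-68,77),(86,50,100),(86,-50,100)]]
print(proj('wrist',B,i))
g=cv2.cvtColor(im,cv2.COLOR_BGR2HSV)
q=g[60:150:3,150:365:3].astype(int)
for r in q: print(''.join('o' if c[1]>110 else ' .:+*#'[5-min(5,c[2]//45)] for c in r))
E
```

```text
position: [432.1, -141.8, 211.0]
orientation: [-0.001, 0.993, -0.122, -0.002]
clock 19.35 pos [ 432.13 -141.84  210.99] yaw -13.976577213787259
shift mm: x 209.8 y -192.5 z 11.0 turn deg -0.35
[[212.28  95.13]
 [298.18  95.13]
 [187.85 106.51]
 [322.48 106.52]
 [201.14  93.46]
 [309.12  93.46]]
ooooooooooooooooooooooooooooooooo..oooo.oooooooo.oooooooo.oooooooooooooo
oooooooooooooooooooooooooooooo...oo.ooooooooo.ooooo....ooooooooooooooooo
ooooooooooooooooooooooooo.....ooooooooo......o......o.oooooooooooooooooo
ooooooooooooooooooooo....oooooooooo................ooooooooooooooooooooo
ooooooooooooooooooooooooooooooo.................oooooooooooooooooooooooo
ooooooooooooooo..oooooooo.o..................ooooooooooooooooooooooooooo
ooooooooooooooo++++++++++::::::::::::::::::::::::::+:::::ooooooooooooooo
ooooooooooooooo+:::::::::::::::::::::::::::::::::::::::::ooooooooooooooo
ooooooooooooooo+..... . .  .                           ::ooooooooooooooo
ooooooooooooo..+....... .. .                           ::ooooooooooooooo
ooooooooo......+.:::::. .. .                     ::.:: ::ooooooooooooooo
o
[... 685 characters left out ...]
...   .               .::+++.oooooooooooooo
ooooooooooooo..++:.......... ...   .. . . .   .    :::+++.oooooooooooooo
ooooooooooooo..++:.......... ...   ..   . .   .    :::+++.oooooooooooooo
ooooooooooooo..++:..............   .... . .        :::++:.oooooooooooooo
ooooooooooooo..+++.......... ...   ...... . ...    :::++:.oooooooooooooo
ooooooooooooo..+++..............  ....... . . .   .:::++:.oooooooooooooo
oooooooooooooo.+++..............  ....... . ...    ::+++:.oooooooooooooo
oooooooooooooo.+++..............  ......... . .   .:::++:.oooooooooooooo
oooooooooooooo.+++..............   ...... .       .::+++..oooooooooooooo
oooooooooooooo.+++:::::::::::::::::::::::::::::::::+++++..oooooooooooooo
```

The tray is seated where predicted. I'll carry the block to the bay.

```bash
python3 -m creep '[[0.0132,-0.012,0,-0.3],[0.0262,-0.024,0,0],[0.034,-0.0314,0,0],[0.034,-0.0314,0,0],[0.034,-0.0314,0,0],[0.034,-0.0314,0,0],[0.022,-0.02,0,0],[0.012,-0.011,0,0]]' >/dev/null;  python3 -m creep '[[0,0,0,0],[0,0,0,0],[0,0,0,0]]'|sed -n 2,4p; python3 - <<'E'
from h import *
go(682.2,-5.7,69,-13.63);snap('p1')
E
```

```text
position: [680.3, -3.8, 212.2]
orientation: [0.0, 0.993, -0.116, -0.001]
wrist_force: [0.8, 0.3, -3.1]
clock 20.45 pos [680.35  -3.84 212.24] yaw -13.371628523446647
shift mm: x 2.2 y 1.4 z 143.2 turn deg 0.26
```

```bash
python3 -m creep '[[0.0022,0.0014,0.02,0.26],[0,0,0.03,0],[0,0,0.022,0],[0,0,0.008,0],[0,0,0,0],[0,0,0,0]]'|sed -n 2,4p; python3 - <<'E'
from h import *
go(682.2,-5.7,68.6,-13.63);im,i=snap('p2')
g=cv2.cvtColor(im,cv2.COLOR_BGR2HSV);q=g[100:260:4,110:400:3].astype(int)
for r in q: print(''.join('o' if c[1]>110 else ' .:+*#'[5-min(5,c[2]//45)] for c in r))
loc=lambda x,y,z:(635.2+x*np.cos(-.238)-y*np.sin(-.238),5.75+x*np.sin(-.238)+y*np.cos(-.238),z)
print('rim in front, corners',proj('wrist',[loc(71,65,77),loc(71,-65,77),loc(27,65,77)],i))
E
```

```text
position: [683.6, -5.4, 134.6]
orientation: [-0.0, 0.993, -0.119, 0.001]
wrist_force: [0.7, 0.4, -2.8]
clock 21.1 pos [683.63  -5.37 134.59] yaw -13.613005475283439
shift mm: x -1.3 y 0.7 z 66.0 turn deg 0.02
ooooooooooooooooooooooooooooooooooooooooooooooooo........ooooooooooooo..ooooooo..o..ooooooooooooo
ooooooooooooooooooooooooooooooooooooooooooo...........ooooooooo...oooo..o....o.o.oooooooooooooooo
ooooooooooooooooooooooooooooooooooooooo.....ooo..ooooooo....o..o.o..........o..oooooooooooooooooo
oooooooooooooooooooooooooooooooooo.....ooooooooooo.......o.................oooooooooooooooooooooo
ooooooooooooooooooooooooooooo.o....ooooooooooo......................ooo.oooooooooooooo.oooooooooo
ooooooooooooooooooooooo..oooooooooooooo........................oooooooooooooooooo.ooooooooooooooo
oooooooooooooooooooooo::::::::::::::::::::::::::::::::...........:oo.ooo.ooooo.oooooooooooooooooo
ooooooooooooooooooooo::::+:::::::::::::::::::::::::::::::::::::::::::::::::::oooooooooooooooooooo
ooooooooooooooooooooo:+:+::+:::::::::::::::::::::::::::::::::::::::::::::::::oooooooooooooooooooo
ooooooooo
[... 2402 characters left out ...]
*:....:ooooooooooooooooooooooooooooooo
oooooooooooooooooooooooooooooooo+::::*++****+#+::+++#+++++++*.....ooooooooooooooooooooooooooooooo
oooooooooooooooooooooooooooooooo+:::+***+****#:::++:#++*+*+++:...:ooooooooooooooooooooooooooooooo
oooooooooooooooooooooooooooooooo+::+*+*++****#+::+::#*+*+**+**...:ooooooooooooooooooooooooooooooo
ooooooooooooooooo++++++++++++++++::+***+*****#:::+:+#*+*+*+++*+........o+++++++++oooooooooooooooo
ooooooooooooooooo+::::::::::+:::::+*****+****#:::+++#**+++**+**........:::::::::+oooooooooooooooo
ooooooooooooooooo:::::::::::::::::+***+**+***#+::+++#*+*+***+**+........::::::::+oooooooooooooooo
rim in front, corners [[165.11 184.36]
 [346.31 184.45]
 [169.93 240.36]]
```

```bash
python3 -m creep '[[-0.0013,0.0006,0,0],[0,0,0.015,0],[0,0,0.015,0],[0,0,0.015,0],[0,0,0.008,0],[0,0,0,0],[0,0,0,0]]';python3 -m creep '[[0,0,0.004,0],[0,0,0.003,0],[0,0,0.002,0],[0,0,0.001,0],[0,0,0,0],[0,0,0,0]]'
```

```text
clock: 21.85
position: [681.9, -5.4, 80.2]
orientation: [0.0, 0.993, -0.118, 0.0]
wrist_force: [-0.2, -0.6, -2.2]
finger_gap: 9.6
gripper_force: 30.0
clock: 22.45
position: [681.9, -5.4, 70.4]
orientation: [-0.0, 0.993, -0.118, 0.0]
wrist_force: [0.7, 1.0, -2.6]
finger_gap: 9.6
gripper_force: 30.0
```

```bash
python3 -m creep '[[0,0,0.001,0],[0,0,0.0006,0],[0,0,0.0004,0],[0,0,0,0],[0,0,0,0]]'
```

```text
clock: 22.95
position: [681.8, -5.4, 68.4]
orientation: [0.0, 0.993, -0.118, 0.0]
wrist_force: [-1.2, 0.3, -0.1]
finger_gap: 9.7
gripper_force: 30.0
```

Bottom contact came at the expected height. I'll release, rise, and go to the driver tray.

```bash
python3 -m creep '[[0,0,0.0003,0],[0,0,0,0],[0,0,0,0],[0,0,0,0],[0,0,0,0]]' 150 | tail -4; python3 -m creep '[[0,0,-0.01,0],[0,0,-0.04,0],[0,0,-0.045,0],[0,0,-0.045,0],[0,0,-0.045,0],[0,0,-0.045,0],[0,0,0,0]]'|sed -n 2,4p; python3 - <<'E'
from h import *
snap('t2')
E
python3 -m creep '[[0,0,0,-8.3],[0,0,0,-8.3],[0,0,0,-8.3],[0,0,0,-0.7]]' >/dev/null;  python3 - <<'E'
from h import *
go(429,-390,300,12)
E
```

```text
orientation: [-0.0, 0.993, -0.118, 0.0]
wrist_force: [0.0, 0.2, -0.4]
finger_gap: 37.7
gripper_force: 0.0
position: [683.6, -5.5, 306.2]
orientation: [-0.0, 0.993, -0.118, 0.006]
wrist_force: [0.3, -0.8, -0.0]
clock 24.6 pos [681.3   -5.36 296.75] yaw 12.146862235733852
shift mm: x -327.6 y 322.9 z -3.2 turn deg 0.15
```

```bash
python3 -m creep '[[-0.0328,0.0323,0,0],[-0.0328,0.0323,0,0],[-0.0328,0.0323,0,0],[-0.0328,0.0323,0,0],[-0.0328,0.0323,0,0],[-0.0328,0.0323,0,0],[-0.0328,0.0323,0,0],[-0.0328,0.0323,0,0]]' >/dev/null; python3 -m creep '[[-0.0328,0.0323,0,0],[-0.0324,0.0322,0,0],[0,0,0,0],[0,0,0,0]]' | sed -n 2,3p; python3 - <<'E'
from h import *
im,i=snap('d1');go(429,-390,300,12)
g=cv2.cvtColor(im,cv2.COLOR_BGR2HSV)
H,S,V=cv2.split(g)
a=im.astype(int);m=((a[:,:,2]-a[:,:,0]>45)).astype(np.uint8)   # wood
k,l,st,ce=cv2.connectedComponentsWithStats(m,connectivity=4)
for j in range(1,k):
    if 25<st[j,4]<200 and st[j,1]<230: print('hole?',st[j],ce[j])
t,_,_=np.array([505.5,-374]),0,0;a=np.radians(12)
print(proj('wrist',[(505.5+x*np.cos(a)-y*np.sin(a),-374+x*np.sin(a)+y*np.cos(a),5) for x,y in W],i))
E
```

```text
position: [427.8, -389.7, 297.3]
orientation: [-0.001, 0.995, 0.102, -0.0]
clock 25.85 pos [ 428.44 -388.9   297.44] yaw 11.842814900923873
shift mm: x 0.3 y 1.2 z -2.6 turn deg -0.16
hole? [215  27   8  10  61] [218.34  31.56]
hole? [290  27   8   9  60] [293.5  31. ]
hole? [ 76  54  13  15 106] [80.92 61.92]
hole? [231 156   7   7  38] [233.92 158.95]
hole? [276 156   7   7  39] [279.13 158.87]
[[217.57  32.35]
 [293.1   31.93]
 [233.05 160.48]
 [278.76 160.27]]
```

```bash
python3 - <<'E'
from h import *
_,i=load('d1');P=onz('wrist',[(218.3,31.5),(293.5,31.1),(233.9,159),(279.1,158.9)],4,i);t,a,r=fit(P,W);print(t,a,r)
go(t[0],t[1],38,a)
E
```

```text
[ 507.21 -374.48] 12.02946905911311 [[-0.34 -0.11]
 [-0.42  0.17]
 [ 0.48 -0.37]
 [ 0.29  0.32]]
clock 25.85 pos [ 428.44 -388.9   297.44] yaw 11.842814900923873
shift mm: x 80.0 y 2.0 z 259.4 turn deg -0.19
```

```bash
python3 -m creep '[[0.04,0.0007,0,-0.19],[0.04,0.0007,0,0],[0,0,0.045,0],[0,0,0.045,0],[0,0,0.045,0],[0,0,0.035,0],[0,0,0,0],[0,0,0,0]]' 140 | sed -n 2,4p; python3 - <<'E'
from h import *
im,i=snap('d2');go(507.2,-374.5,38,12.03)
g=cv2.cvtColor(im,cv2.COLOR_BGR2HSV);q=g[60:260:4,150:360:3].astype(int)
for r in q: print(''.join('o' if c[1]>110 else ' .:+*#'[5-min(5,c[2]//45)] for c in r))
E
```

```text
position: [507.8, -373.3, 128.8]
orientation: [0.0, 0.994, 0.106, 0.0]
wrist_force: [1.1, -1.2, 0.9]
clock 26.7 pos [ 508.17 -373.91  129.96] yaw 12.206853768657274
shift mm: x -1.1 y 0.4 z 92.0 turn deg 0.18
ooooooooooooooooooooooooooo...........o..ooooooooooooooooooooooooooooo
ooooooooooooooooooooooooooooo.o.o..oo.o....o..oooooooooooooooooooooooo
ooooooooooooooooooooooooooooooooooooooo.oo.o....oooooooooooooooooooooo
oooo..oooooooooooooooooooooooooooooooooooooo......oooooooooooooooooooo
ooooooooo............................... ..... ... ............ooooooo
ooooooooo.......... ..  .    .                                .ooooooo
ooooooooo..... ...  .   .                              .      .ooooooo
ooooooooo.......oo. .                                .oo:.    .ooooooo
ooooooooo. ...:oooo.         .                      .oooo:    .ooooooo
ooooooooo. .....oo....                              ..oo:.    oooooooo
ooooooooo: ........ ..                               ..:.     oooooooo
ooooooooo+............. .    .     .                          oooooooo
oooooooooo:........ ..       .         
[... 1958 characters left out ...]
oo:++:++**************+*++::++*+++++++++++++++..:+.oooooooooo
ooooooooooo:++:++**++++*++++++++:++::++++++++++++++++++..:+.oooooooooo
ooooooooooo:+*:+++++++**:+:++:.+..+:::::...::.:+*++++++:.:+.oooooooooo
oooooooooooo+*++++++++*#+::+..::......:...::...+#++++++++::.oooooooooo
oooooooooooo+*+++++++*##+::+..:...:....:..::..:+**++++++++:.oooooooooo
oooooooooooo+++++++++*##..:+..:.......::..::..:+**++++++++:.oooooooooo
oooooooooooo++++++++*###......:...:...::..::..:+***++++++++:oooooooooo
ooooooooooo+++*+++++*###..:.......:...:...::..:+*#*+++++++++oooooooooo
oooooooooo++++++*+*+*###..:...:...:....:..::..:+**#++++++++++ooooooooo
ooooooooo+++***+*++*###*..........:...::...:..:+**#*++++++++++oooooooo
```

Aligned. Descend, grip at 50 N, and lift.

```bash
python3 -m creep '[[-0.0008,0.0004,0.035,0.18],[0,0,0.03,0],[0,0,0.02,0],[0,0,0.007,0],[0,0,0,0],[0,0,0,0]]' | sed -n 2,4p; python3 -m creep '[[0,0,0,0],[0,0,0,0],[0,0,0,0],[0,0,0,0],[0,0,0,0]]' 255 50;  python3 -m creep '[[0,0,-0.005,0],[0,0,-0.02,0],[0,0,-0.025,0],[0,0,0,0],[0,0,0,0]]'; python3 - <<'E'
from h import *
im,i=snap('d3');p,t,s=pose();print(p,t)
a=im.astype(int);m=((a[:,:,2]-a[:,:,0]>45)).astype(np.uint8)
k,l,st,ce=cv2.connectedComponentsWithStats(m,connectivity=4)
for j in range(1,k):
    if 40<st[j,4]<600 and st[j,1]<230: print('hole?',st[j],ce[j])
E
```

```text
position: [507.3, -375.2, 38.0]
orientation: [0.001, 0.995, 0.105, 0.001]
wrist_force: [0.3, -0.3, -0.2]
clock: 27.8
position: [506.3, -374.5, 36.1]
orientation: [-0.0, 0.995, 0.105, -0.0]
wrist_force: [-0.4, 0.5, 1.8]
finger_gap: 9.6
gripper_force: 50.0
clock: 28.3
position: [506.0, -374.3, 85.3]
orientation: [-0.0, 0.995, 0.105, -0.0]
wrist_force: [0.4, 0.3, -5.3]
finger_gap: 9.4
gripper_force: 50.0
[ 505.68 -374.03   84.65] 12.010445956859892
hole? [98  0 14  7 59] [103.92   2.05]
hole? [468   0  35  14 211] [478.88   4.19]
hole? [333  75  19  22 319] [341.63  85.2 ]
hole? [161  76  19  20 295] [169.72  85.43]
```

```bash
python3 -m creep '[[0,0,-0.02,0],[0,0,-0.03,4],[0,0,-0.03,5],[0,0,-0.03,5],[0,0,-0.03,5],[0,0,-0.01,5],[0,0,0,1.6],[0,0,0,0]]' >/dev/null; python3 - <<'E'
from h import *
_,i=load('d3');p0=np.array([505.68,-374.03]);z=84.65-36.2+4.5
P=onz('wrist',[(169.7,85.4),(341.6,85.2)],z,i);t,a,r=fit(P,W[:2]);d=t-p0;b=np.radians(12.01);print(t,a,r,d@[np.cos(b),np.sin(b)],d@[np.sin(b),-np.cos(b)],a-12.01)
go(635.2,5.75,230,-13.63)
E
```

```text
[ 507.18 -374.88] 12.077229423601748 [[-0.   -0.55]
 [-0.    0.55]] 1.2863533520411519 1.1405871517309694 0.06722942360174855
clock 29.15 pos [ 505.76 -374.1   233.96] yaw -13.538326693282398
shift mm: x 36.9 y -399.6 z 4.0 turn deg 0.09
```

```bash
python3 -m creep '[[0.001,-0.012,0,0],[0.0025,-0.024,0,0],[0.003,-0.034,0,0],[0.003,-0.034,0,0],[0.003,-0.034,0,0],[0.003,-0.034,0,0],[0.003,-0.034,0,0],[0.003,-0.034,0,0]]' >/dev/null;python3 -m creep '[[0.003,-0.034,0,0],[0.003,-0.034,0,0],[0.003,-0.034,0,0],[0.003,-0.03,0,0],[0.0016,-0.0176,0,0],[0.0006,-0.01,0,0],[0,0,0,0],[0,0,0,0]]'; python3 - <<'E'
from h import *
go(634.0,6.05,155,-13.63);im,i=snap('e0')
E
```

```text
clock: 30.75
position: [634.6, 4.7, 235.6]
orientation: [0.0, 0.993, -0.118, -0.0]
wrist_force: [-0.1, -0.8, -5.5]
finger_gap: 9.5
gripper_force: 50.0
clock 30.75 pos [634.56   4.7  235.61] yaw -13.600381640933024
shift mm: x -0.9 y -1.2 z 80.6 turn deg 0.03
```

```bash
python3 -m creep '[[-0.0009,-0.0012,0.015,0],[0,0,0.03,0],[0,0,0.025,0],[0,0,0.012,0],[0,0,0,0],[0,0,0,0],[0,0,0,0]]' | sed -n 2,4p; python3 - <<'E'
from h import *
im,i=snap('e1');p,t,s=pose();print(p,t)
for x0 in (158,329):
    q=im[73:100,x0:x0+26];print(x0);print('\n'.join(' '.join('%3d'%v for v in r) for r in q.mean(2).astype(int)[::1]))
E
```

```text
position: [635.1, 6.6, 155.5]
orientation: [-0.0, 0.993, -0.118, 0.001]
wrist_force: [-0.0, 0.4, -5.5]
[634.94   6.71 155.38] -13.598723855141694
158
221 220 217 209 201 190 180 175 176 173 172 174 177 183 195 208 215 219 221 221 223 222 222 222 221 223
221 216 208 193 178 167 154 150 149 147 153 155 157 159 172 186 199 215 219 223 221 223 222 220 221 222
220 209 191 174 156 144 131 130 134 144 151 155 156 160 166 172 180 197 215 222 223 221 223 221 223 220
210 193 176 154 135 120 128 138 150 161 166 168 170 169 170 170 172 176 194 214 223 223 222 222 220 222
201 182 161 134 118 123 145 162 171 172 176 174 176 174 175 173 169 164 172 195 217 222 223 221 221 220
189 169 144 118 121 145 165 174 175 177 174 176 175 176 175 176 173 164 158 176 203 221 223 222 223 221
180 154 129 117 141 165 173 176 176 173 176 175 176 176 177 176 173 165 148 158 186 215 222 223 222 222
170 137 115 130 160 177 177 176 176 174 176 177 176 176 178 179 179 164 139 142 171 201 221 224 222 220
162 128 113 138 168 178 179 176 178 178 179 177 179 179 179 181 180 170 141 134 155 187 212 223 223 221
154 123 122 15
[... 3969 characters left out ...]
 145 152 161 161 159 159 158 160 156 155 147 139 135 149 172 191 209 221 225
225 224 224 225 219 202 181 167 161 160 159 157 157 157 155 152 147 143 142 154 170 190 207 222 223 224
223 224 224 224 223 217 203 187 179 172 168 163 160 162 157 150 149 155 167 180 195 209 221 223 225 224
223 225 225 225 225 222 218 207 201 191 184 179 175 172 170 164 174 183 191 201 215 222 224 225 224 224
225 225 223 224 225 225 223 221 216 210 203 196 194 192 191 193 200 208 212 219 222 224 223 223 224 223
224 225 224 224 223 224 224 226 223 221 219 217 216 214 215 215 218 222 222 223 222 224 224 224 223 224
224 224 223 223 224 223 223 223 224 223 224 223 222 223 222 223 224 223 223 223 224 222 223 224 222 223
```

Now I'll align to the seated TCP reference, allowing for the 1.2 mm grip offset, and lower while watching the forces.

```bash
python3 -m creep '[[-0.0008,0.0009,0.005,0],[0,0,0.008,0],[0,0,0,0],[0,0,0,0]]'; python3 - <<'E'
from h import *
im,i=snap('e2');p,t,s=pose();print(p,t,s['wrist_torque'])
for x0 in (158,330):
    q=im[74:100,x0:x0+25];print(x0);
    for r in q.mean(2).astype(int): print(''.join(' .:-=+*#%@'[9-min(9,v//25)] for v in r))
E
```

```text
clock: 31.95
position: [633.1, 6.2, 140.6]
orientation: [0.0, 0.993, -0.118, -0.0]
wrist_force: [0.5, -0.6, -5.4]
finger_gap: 9.4
gripper_force: 50.0
[633.33   6.24 140.88] -13.586241039640644 [0.02 0.1  0.04]
158
...::---=------:.........
..::-=====--===-:........
.::-=+==----===-:::......
.:-=+==-:::-===-::::.....
:-=++=-::::-====----.. ..
:-=+=-:::::-==++=++=:....
-=+=-::::::--=+++**+-:...
-=+=:::::::--===++++=:...
-++-:::::-------=+++=-...
-+=-:----=--::::-=+++-:..
=++--======-::::-=+++=:..
-++=========--::-=+++=:..
-+++===+======--=+**+=:..
-=+++=+====++++++***+-:..
-=++=++=++++++******+-:..
:-=+++++++++++******+-...
:-=+++++++++++**++++=:...
.:-=++++++++++**+=-=-:. .
.::-=+++++++++**=-:::....
..::-=++++++++**=-::.....
...::-==++++++*+=-::.....
....::-======++=-::......
.....:::--------::.......
........::::::::.........
.........................
.........................
330
     ...::---====--::..  
    ...:--======+==--:.. 
 .  ..::-====--===+=--:..
.  ..:.:-===-----==+=--:.
  ..::::-===------=++==:.
  .:----====-------=++=-:
 ..-=++++===--------=++=:
 .:-+++++===--------=++=-
 .:=+++==-----------=++=-
..-=+++-:::----------++=-
..-+*+=-:.::---------=+=-
.:=+*+=:::::---------=+=-
.:=+**=-:::----------++=:
.:-+**+==-----------=+=-:
.:-+***+++=---------=+=-:
..-+****++=---------=+=::
 .:=+**+++=--------=+=-:.
 ..-=+=====-------==+=-:.
  .:----===-------===-:. 
  ..:.:-===-----====-:.. 
   ...:-===-----==--:..  
   ...:-----------::... .
..   ..::::-----::...    
      ....:::::....... . 
. . .  ............. ..  
. . ...  .. ......... . .
```

Both tips are visible in the holes, centred in y and about 1 mm toward +x. I'll correct that and lower.

```bash
python3 -m creep '[[0.0009,-0.0002,0,0],[0,0,0.006,0],[0,0,0.006,0],[0,0,0,0],[0,0,0,0]]';  python3 -m creep '[[0,0,0.005,0],[0,0,0.004,0],[0,0,0.002,0],[0,0,0,0],[0,0,0,0]]'
```

```text
clock: 32.5
position: [634.1, 6.2, 128.6]
orientation: [0.0, 0.993, -0.118, -0.0]
wrist_force: [-0.5, 0.1, -5.7]
finger_gap: 9.5
gripper_force: 50.0
clock: 33.0
position: [634.2, 6.2, 118.0]
orientation: [0.0, 0.993, -0.118, -0.0]
wrist_force: [0.6, 0.5, -5.7]
finger_gap: 9.5
gripper_force: 50.0
```

```bash
python3 -m creep '[[0,0,0.002,0],[0,0,0.0015,0],[0,0,0.001,0],[0,0,0,0],[0,0,0,0]]' | sed -n 2,4p;  python3 -m creep '[[0,0,0.0005,0],[0,0,0.0003,0],[0,0,0,0],[0,0,0,0]]'
```

```text
position: [634.2, 6.2, 113.4]
orientation: [-0.0, 0.993, -0.118, 0.0]
wrist_force: [0.7, 0.4, -5.0]
clock: 33.9
position: [634.3, 6.2, 113.0]
orientation: [0.0, 0.993, -0.118, 0.0]
wrist_force: [-2.7, 0.1, 1.9]
finger_gap: 9.7
gripper_force: 50.0
```

It is seated at the expected height. I'll release, retreat and check with a final composite picture.

```bash
python3 -m creep '[[0,0,0.0002,0],[0,0,0,0],[0,0,0,0],[0,0,0,0],[0,0,0,0]]' 140 | tail -3; python3 -m creep '[[0,0,-0.01,0],[0,0,-0.03,0],[0,0,-0.045,0],[0,0,-0.045,0],[0,0,-0.04,0],[0,0,-0.03,0],[0,0,0,0],[0,0,0,0]]' | sed -n 1,4p; python3 - <<'E'
from h import *
w,_=snap('f1');s,_=snap('f2','side');c,_=snap('f3','scene')
o=np.zeros((600,800,3),np.uint8)
o[:300,:400]=cv2.resize(w,(400,300));o[:300,400:]=cv2.resize(s[140:260,220:380],(400,300),interpolation=2)
o[300:,:400]=cv2.resize(c,(400,300));o[300:,400:]=cv2.resize(t2:=load('t2')[0],(400,300))
cv2.imwrite('pics/fin.png',o)
E
```

```text
wrist_force: [-0.2, 0.5, 0.1]
finger_gap: 40.8
gripper_force: 0.0
clock: 35.2
position: [634.1, 6.2, 313.0]
orientation: [-0.0, 0.993, -0.118, 0.001]
wrist_force: [0.1, 1.1, 0.8]
```

View pics/fin.png

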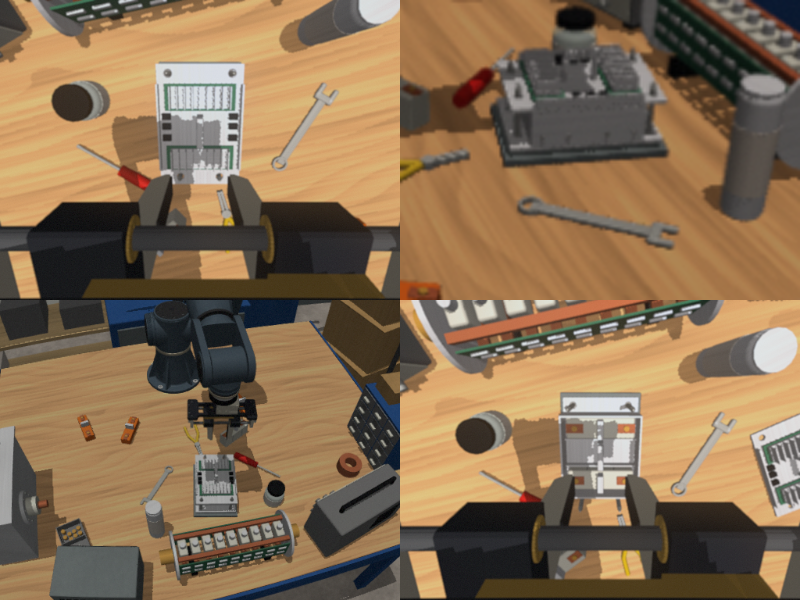

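The composite shows the driver tray flat with the rods through its holes. The block lay in the bay before it was covered, and the bystanders have not moved.

```bash
python3 -c "
from cell import bot
print(bot.job_done())"
```

```text
the job is handed in; nothing more can be done
None
```

The two-tier stack is built and handed in, at about 35 s of the 72 s allowed: capacitor tray seated on the base, low block packed in its bay, driver tray seated on top over the same four rods, and the bystanders looked unmoved in the last pictures.

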